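# Show the dog-bone test bar to the inspection camera

## Robot

A 6-joint arm with a two-finger parallel gripper is mounted at the origin on the work surface. World frame = base frame: x ahead of the robot, y to its left, z up, the work surface at z = 0. Lengths are in mm, angles in rad, forces in N, time in s.
With the tool pointing down it reaches from about 375 to 750 mm from the base axis. Payload 9 kg.
Tool frame: the origin (TCP) lies midway between the tips of the shut fingers; the grasp point (between the pads) lies 19 mm behind it; z points along the fingers, y is the direction in which the jaws open and shut (so a half turn about z gives the same grasp; the last joint's range is limited). The gripper opens to 85 mm and grips with 20 to 120 N. Pads are 22 mm wide; open, the fingers measure 114 mm over their backs; the gripper's body (76 mm by 85 mm) begins 54 mm behind the grasp point. The pads swing forward as they close: fully open they stand 13 mm farther back than shut.
Start: joints at [-0.218, 0.104, 0.097, 1.564, 0, 1.353], TCP at [600.031, 0.003, 231.331] pointing down, gripper open.
Joint ranges: [-2.99, 2.99], [-0.84, 1.86], [-1.1, 1.16], [-1.84, 2.11], [-1.51, 1.56], [-3.14, 3.14]. Speed limits (rad/s): [2.22, 2.22, 2.57, 3.14, 3.14, 3.14].

## Interface

Orientations are given as [roll, pitch, yaw] about the fixed x, y, z axes, in that order (R = Rz(yaw) Ry(pitch) Rx(roll)).
In Python, from bench import * gives the robot as it stands. The module is installed in compiled form; this text tells all that it offers.
- The arm moves only by the tool servo_tool, never from a script. Its argument "series" is a list of rows, each a list of 3 entries, a list of its own where there are three numbers: the gripper's target within -1 to 1 (fully open at 1, half-way at 0, shut at -1), then the shift along the tool's x, y, z in cm, then the turn about the tool's z in degrees. A call has 1 to 8 rows; each row shifts and turns the pose as measured when the row begins, along the tool's axes as they then stand; what a row does not reach is not made up. A row lasts 1/12 s, in which the tool goes at most 41.7 mm and 7.16 degrees, less where a joint would pass 70% of its speed; a pose out of reach is approached as far as the arm can. A call is refused whole if a number of a shift passes 4.17 or a number of a turn 7.16, either way. A call with a gripper value outside its range is refused whole. The fingers move at their own pace and stop on an object; "newtons" is the grip in N (left out, the last holds). Time passes only in rows, so rows that do not move let the fingers close. It gives the time, the measured TCP pose, the force and the opening at its end, in the units of the state.
- sense(): the state, without advancing time (a new reading comes with each control period).
- camera(name): name is "scene" or "side" or "wrist"; returns the picture (384x512x3 uint8, blue, green, red); there is no depth.
- get_calibration(name): a dict with "camera_matrix" (3x3 intrinsics, pixels), "rvec" (rotation vector, rad) and "tvec" (3), from world to camera coordinates, as OpenCV has them; the wrist camera has in their place "hand_eye" (4x4, takes a point from camera to tool coordinates, whose origin is the TCP and whose axes are the flange's). Camera axes: x right, y down, z forward; pixel columns grow to the right and rows downward; lengths in mm; the calibration is good to about 2 mm. The wrist camera is an equidistant fisheye: a pixel r from the principal point sees the ray r / f radians off the axis. A picture is of the moment at which its call begins: read the wrist's pose just before it. get_calibration takes no time and is no camera call.
- hand_in(): hands the job in, once; it reports no verdict.
Trained networks look in the newest picture that a camera, given by its name, has taken for a name from the list of things; names that differ only in an ending like _2 or _b are one class to them, and where a whole thing is asked for, a point or a joint stands for the part that bears it (a point fixed in the world has none). Each returns a list of dicts, best first, with "p" (0 to 1); they miss things now and then, are a little off and sometimes report something else, mostly with a low value. They report only what shows in the picture. A call takes as long as a camera call. They do not tell look-alikes from the thing itself.
- boxes_of(camera, thing): "position" ([column, row] in pixels, amid what is visible of it).
- cut_out(camera, thing): "mask" (384x512 bool, what is visible of it) and "position" ([column, row] in pixels, amid what is visible of it).
- pinpoint(camera, thing): "position" ([column, row] in pixels: a listed point, or the origin of a listed thing).
The state is a dict: "time": time; "joint_pos": joint angles; "dq": joint speeds; "joint_torque": joint torques, N m; "position": TCP position; "ee_rot": TCP orientation; "force": force on the tool from outside, world axes, zero at the start; "torque": the same for the moment, N m; "width": opening from 0.0 (shut) to 1.0 (fully open).
Only numpy, scipy, OpenCV 4.12 (cv2) and the standard library are available. Lean on these libraries where they do the work, as an engineer would, in place of code of your own. Each camera call takes 0.05 s, during which the arm holds its last target.

## Task

Lift the dog-bone tensile bar (the one waisted on both sides) out of the rack and hold it up in the air for the inspection camera: the middle of its waist on the lens axis 12 cm in front of the lens, a broad face square to the lens, and its length standing upright in the camera's picture, so the bar leans with the camera's downward tilt. Finish while holding it still there in the gripper, touching neither rack nor camera; leave the other two bars in their slots and do not push the camera out of its setting.

Things in the scene. Friction and masses are not known exactly. Their poses are not given: they have to be found in the camera images.
- rack: Fixed grey plastic block, 70 x 250 x 42 mm (x, y, z), origin at the centre of its underside. Three blind slots in its top at y = -85, 0 and +85 mm, each 10 mm (x) by 32 mm (y), 30 mm deep (slot floors 12 mm above the bench). A bar stands in each slot, in any order; they can lean by up to 4 degrees.
- dogbone: The dog-bone bar itself: bare steel, 8 mm thick, 30 mm wide, 120 mm long, about 0.16-0.26 kg. Its end tabs are 30 mm wide and 36 mm long each; between them it narrows from both sides to a waist 14 mm wide and 36 mm long. It is the same either way up and either way round. Its origin is the centre of its lower end; axes as at point dogbone_mid. Stands in the rack with 90 mm above the rack's top: the waist and the upper tab are free.
- dogbone_mid (a point): Centre of the dog-bone bar, the middle of its waist. The origin is its centre (half-way up, mid-thickness); x = normal of the broad faces, y = across the width, z = along the length (up while it stands in the rack). The upper tab reaches from 24 to 60 mm above this point and can be pinched across its 30 mm width or its 8 mm thickness.
- plainbar_mid (a point): Centre of a straight steel bar 8 x 30 x 120 mm with no waist, standing in another slot; to be left there. The origin is its centre (half-way up, mid-thickness); x = normal of the broad faces, y = across the width, z = along the length (up while it stands in the rack).
- notchbar_mid (a point): Centre of a straight steel bar 8 x 30 x 120 mm with a single 10 x 10 mm notch in one edge at mid-length, standing in another slot; to be left there. The origin is its centre (half-way up, mid-thickness); x = normal of the broad faces, y = across the width, z = along the length (up while it stands in the rack).
- stand: Camera stand fixed to the bench: dark steel base plate 160 x 130 x 18 mm, steel column 28 mm thick and 363 mm high. Origin: a point on the bench in front of it, about below focus; the plate's centre lies 200 mm and the column 250 mm along +x. The camera looks to -x, roughly at the robot, tilted down 0.1-0.55 rad about a pivot at x = 220 mm, 235-285 mm up; stiffly set, different each time.
- lens (a point): Centre of the lens's front: a dark round ring 52 mm in diameter, 100 mm from the tilt pivot, at the front of the grey camera body (about 56 mm wide). x runs along the optical axis, back into the camera (the camera looks along -x); y is level, across the picture; z is the picture's upright.
- focus (a point): The empty point in the air on the optical axis, 120 mm in front of the lens, where the middle of the bar's waist must be held. Axes as at point lens: the bar's face normal (its x) goes along this x, the bar's length (its z) along this z, either way round.
Mind the look-alikes: they are no part of the job. What is shaped like the dogbone but green or turquoise is not meant.

How it is judged (in metres and radians):
On the way:
1. the dog-bone bar has been lifted clear out of its slot (z of dogbone_mid in the frame of rack above 0.112 m and contact force between dogbone and rack below 0.05 N and contact force between the fingers and dogbone above 1 N), for 0.1 s.
At the end, for the whole second after the job is handed in: Gripper holds the bar (over 2 N) still (under 20 mm/s), centre 90 mm up or more and within 18 mm of the point 120 mm before the lens; face square to the lens and length along the picture's upright, each within 0.15 rad; bar touches neither rack nor stand, robot not the camera (distance between dogbone_mid and focus below 0.018 m and angle between the x axis of dogbone_mid and the x axis of focus, either way round below 0.15 rad and angle between the z axis of dogbone_mid and the z axis of focus, either way round below 0.15 rad and contact force between the fingers and dogbone above 2 N and contact force between dogbone and rack below 0.05 N and contact force between dogbone and stand below 0.05 N and contact force between each of the arm, the fingers and stand below 0.5 N and linear speed of dogbone below 0.02 m/s and height (world z) of dogbone_mid above 0.09 m); the arm keeps its last pose, push and grip.
It fails at once if one of the other two bars is moved by more than 20 mm (distance of any of plainbar_mid, notchbar_mid from where it was at the start of the episode above 0.02 m).
It fails at once if the camera is pushed more than 8 mm out of its setting (distance of lens from where it was at the start of the episode above 0.008 m).
It also fails if it takes over 38 s, if anything falls off the work surface, if the arm or the gripper's body presses on something with over 40 N, if the wrist force passes 120 N, or if a joint passes its speed limit or range.

## Working session

There is one attempt and no reset: what is moved stays moved. The work goes in short steps, Python scripts to look and compute and a tool call to move; the robot and the scene stay as the last step left them, time stands still between calls to the robot, and variables do not carry over. Pictures are saved under pics/ and viewed, and the job is handed in when it is done.

Besides the shell and the picture viewer there is one more tool, called after "Emit:" as name(argument=value, ...), one argument or row to a line, values as JSON. servo_tool: Moves the arm, as the interface text tells. Its arguments: {"type":"object","properties":{"series":{"type":"array","items":{"type":"array"}},"newtons":{"type":"number"}},"required":["series"]}

```bash
mkdir -p pics
cat > h.py <<'E'
from bench import *
import numpy as np, cv2
def save(n,im): cv2.imwrite(f'pics/{n}.png',im)
E
python3 - <<'E'
from h import *
for c in ['scene','side','wrist']:
    im=camera(c); save(c+'0',im)
    print(c,{k:np.round(v,3).tolist() for k,v in get_calibration(c).items()})
    for t in ['dogbone_mid','plainbar_mid','notchbar_mid','rack','lens','stand','focus']:
        try: print(t,[(np.round(d['position'],1).tolist(),round(d['p'],2)) for d in pinpoint(c,t)][:4])
        except Exception as e: print(t,e)
print(sense())
E
```

```text
scene {'camera_matrix': [[388.098, 0.0, 257.959], [0.0, 388.098, 196.892], [0.0, 0.0, 1.0]], 'rvec': [1.175, 2.177, -1.095], 'tvec': [266.013, -218.068, 1413.894]}
dogbone_mid [([385.3, 283.1], 0.96), ([305.2, 281.2], 0.57), ([410.9, 273.6], 0.57), ([336.1, 254.4], 0.53)]
plainbar_mid []
notchbar_mid [([318.0, 230.3], 0.85)]
rack [([311.7, 249.2], 0.64)]
lens [([112.4, 131.9], 0.72)]
stand []
focus []
side {'camera_matrix': [[400.074, 0.0, 251.663], [0.0, 400.074, 183.554], [0.0, 0.0, 1.0]], 'rvec': [0.433, -2.826, 1.002], 'tvec': [624.859, 148.466, 1121.441]}
dogbone_mid [([202.7, 238.7], 0.78), ([216.4, 292.1], 0.65), ([234.4, 248.4], 0.47)]
plainbar_mid [([287.4, 218.1], 0.74), ([261.0, 249.3], 0.25)]
notchbar_mid [([259.6, 236.2], 0.71)]
rack [([260.0, 248.3], 0.71), ([234.4, 266.0], 0.71)]
lens []
stand []
focus []
wrist {'camera_matrix': [[297.319, 0.0, 251.611], [0.0, 297.319, 193.672], [0.0, 0.0, 1.0]], 'hand_eye': [[0.0, -0.954, -0.301, 77.495], [1.0, 0.0, -0.0, 0.309], [0.001, -0.301, 0.954, -142.316], [0.0, 0.0, 0.0, 1.0]]}
dogbone_mid []
plainbar_mid [([165.2, 37.5], 0.82)]
notchbar_mid []
rack []
lens []
stand []
focus []
{'time': 1.2, 'joint_pos': array([-2.17696152e-01,  1.04086546e-01,  9.72763311e-02,  1.56389226e+00,
        3.90678373e-05,  1.35311304e+00]), 'dq': array([ 0.00143716, -0.00026884,  0.00098467,  0.00112546, -0.00088298,
       -0.0010899 ]), 'joint_torque': array([ 8.55043454e-04, -5.56759393e+01,  5.03766882e+01,  1.20902896e-03,
       -2.39050432e-04,  1.66818785e-05]), 'position': array([6.00028066e+02, 1.77710898e-02, 2.31325531e+02]), 'ee_rot': array([ 3.14149258e+00, -1.78766258e-05,  1.57078346e+00]), 'force': array([0.39188765, 0.7320562 , 0.18151234]), 'torque': array([ 0.00875728, -0.00024068,  0.00959238]), 'width': 0.9971648136120022}
```

View pics/scene0.png

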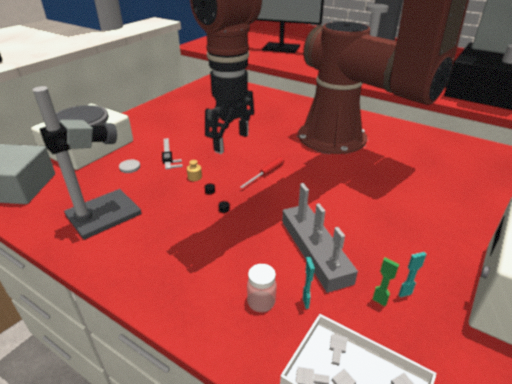

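View pics/side0.png

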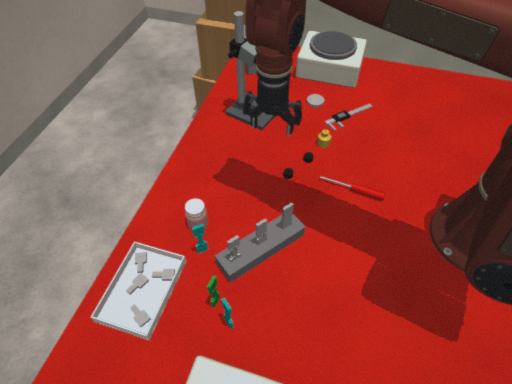

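View pics/wrist0.png

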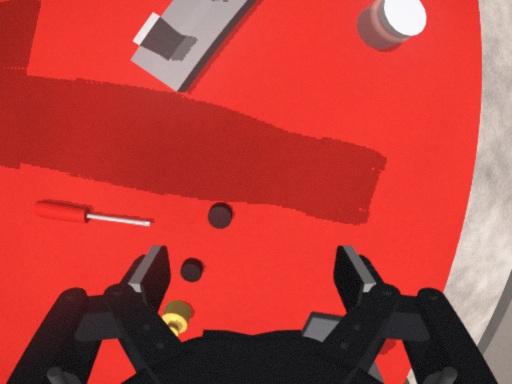

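Run:
```python
import cv2
a=cv2.imread('pics/scene0.png')[180:330,270:450]; cv2.imwrite('pics/scene0c.png',cv2.resize(a,None,fx=4,fy=4,interpolation=2))
a=cv2.imread('pics/side0.png')[150:320,170:350]; cv2.imwrite('pics/side0c.png',cv2.resize(a,None,fx=3.5,fy=3.5,interpolation=2))
```

```text
(no output)
```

View pics/scene0c.png

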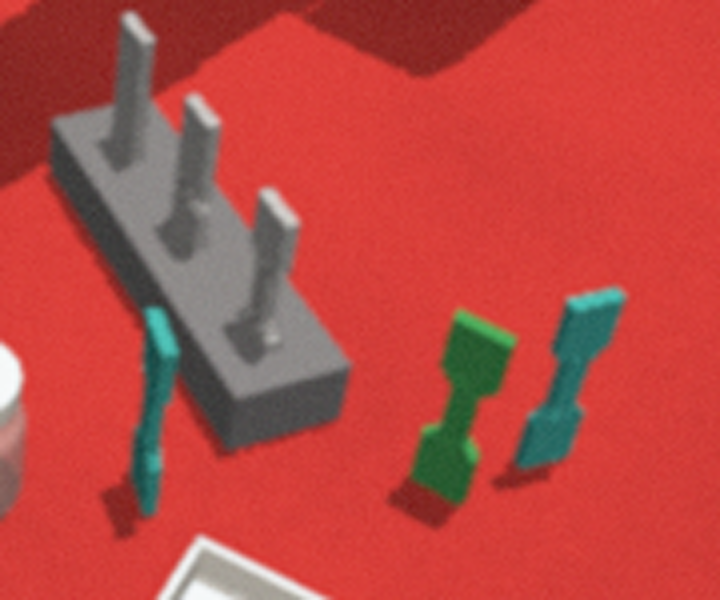

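View pics/side0c.png

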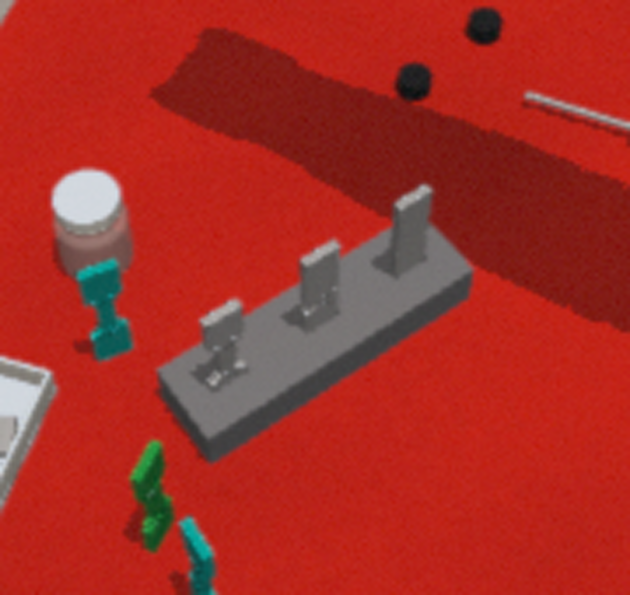

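The grey dog-bone stands in the rack slot nearest the tray: scene about (338,245), side about (234,248). It is waisted on both sides. The middle bar at side (261,236) has a single notch, and the far one at (287,218) is plain. The green and turquoise dog-bones on the bench are look-alikes. Next I triangulate the bars and look at the stand.

```bash
cat >> h.py <<'E'
from scipy.spatial.transform import Rotation as Ro
def PM(c):
    k=get_calibration(c); return np.array(k['camera_matrix']),Ro.from_rotvec(np.ravel(k['rvec'])).as_matrix(),np.ravel(k['tvec'])
def ray(c,uv,pose=None):
    if c=='wrist':
        k=get_calibration(c);K=np.array(k['camera_matrix']);H=np.array(k['hand_eye'])
        d=np.array([uv[0]-K[0,2],uv[1]-K[1,2]]);r=np.hypot(*d);th=r/K[0,0]
        v=np.r_[d/max(r,1e-9)*np.sin(th),np.cos(th)]
        p,e=pose;R=Ro.from_euler('xyz',e).as_matrix()
        o=R@H[:3,3]+p; return o,R@H[:3,:3]@v
    K,R,t=PM(c); v=np.linalg.inv(K)@np.r_[uv,1]
    v=R.T@v; return -R.T@t, v/np.linalg.norm(v)
def onz(c,uv,z,pose=None):
    o,v=ray(c,uv,pose); return o+v*(z-o[2])/v[2]
def tri(rs):
    A=np.zeros((3,3));b=np.zeros(3)
    for o,v in rs:
        M=np.eye(3)-np.outer(v,v);A+=M;b+=M@o
    p=np.linalg.solve(A,b);return p,[np.linalg.norm(np.cross(p-o,v)) for o,v in rs]
def proj(c,P,pose=None):
    P=np.atleast_2d(P)
    if c=='wrist':
        k=get_calibration(c);K=np.array(k['camera_matrix']);H=np.array(k['hand_eye'])
        p,e=pose;R=Ro.from_euler('xyz',e).as_matrix()
        q=((P-p)@R-H[:3,3])@H[:3,:3]
        r=np.hypot(q[:,0],q[:,1]);th=np.arctan2(r,q[:,2])
        return np.c_[K[0,2]+K[0,0]*th*q[:,0]/r,K[1,2]+K[1,1]*th*q[:,1]/r]
    K,R,t=PM(c);q=P@R.T+t;q=q@K.T;return q[:,:2]/q[:,2:]
E
python3 - <<'E'
from h import *
np.set_printoptions(precision=1,suppress=True)
sc=[(339.5,231.2),(320.5,207),(304.5,186.3)];sd=[(233.4,238.6),(261.4,223.7),(288,206.3)]
for a,b in zip(sc,sd): print(tri([ray('scene',a),ray('side',b)]),onz('scene',a,132),onz('side',b,132))
for a in [(52,122),(238,398),(350,365)]: print(onz('scene',(a[0]/4+270,a[1]/4+180),42))
a=cv2.imread('pics/scene0.png')[80:240,25:165]; save('sc_st',cv2.resize(a,None,fx=3.7,fy=3.7,interpolation=2))
print([ (n,np.round(d['position']),d['p']) for n in ['stand','lens'] for d in cut_out('scene',n)])
E
```

```text
(array([611.4, 281.6, 132.5]), [np.float64(0.1571373307197708), np.float64(0.15713733071977112)]) [610.9 281.6 132. ] [611.5 281.1 132. ]
(array([559.2, 215.6, 130.6]), [np.float64(2.702348072581933), np.float64(2.7023480725820255)]) [558.9 213.3 132. ] [558.9 219.6 132. ]
(array([508.7, 147.5, 132.9]), [np.float64(0.9691122586889735), np.float64(0.9691122586888615)]) [506.8 145.9 132. ] [508.8 148.1 132. ]
[515.6  96.   42. ]
[662.9 294.2  42. ]
[608.6 334.6  42. ]
[('stand', array([ 75., 168.]), 0.87)]
```

View pics/sc_st.png

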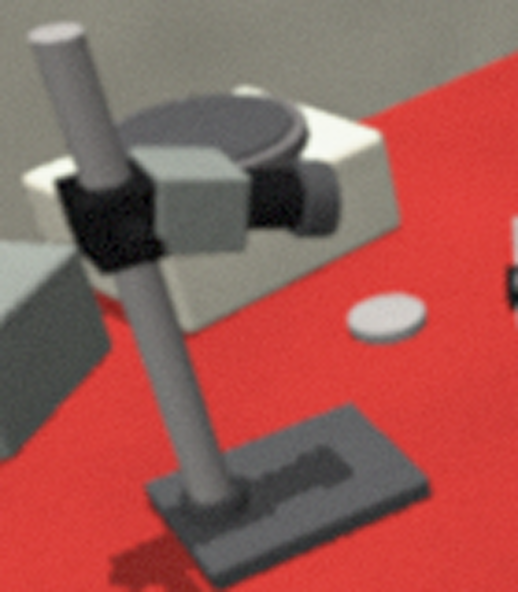

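Run:
```python
from h import *
np.set_printoptions(precision=1,suppress=True)
f=lambda a:(a[0]/3.7+25,a[1]/3.7+80)
P=[onz('scene',f(a),18) for a in [(147,488),(350,405),(430,485),(220,572)]]
for p in P: print(p)
c=np.mean(P,0);print('centre',c)
print(onz('scene',f((215,488)),18),'column')
d=(P[1]-P[0]+P[2]-P[3])[:2];print(np.linalg.norm(P[1]-P[0]),np.linalg.norm(P[2]-P[3]),np.linalg.norm(P[2]-P[1]),np.linalg.norm(P[3]-P[0]),'look dir deg',np.degrees(np.arctan2(d[1],d[0])))
```

```text
[ 813.4 -398.1   18. ]
[ 663.5 -358.    18. ]
[ 699.3 -232.    18. ]
[ 841.9 -278.9   18. ]
centre [ 754.5 -316.8   18. ]
[ 786.6 -357.6   18. ] column
155.17291520577606 150.05465925610295 130.94901159808984 122.61385491070635 look dir deg 163.41733278310548
```

Emit:
servo_tool(
  series=[
    [1,[4.0,0.2,0],0],
    [1,[4.0,0.2,0],0],
    [1,[4.0,0.2,0],0],
    [1,[4.0,0.2,0],0],
    [1,[4.0,0.2,0],0],
    [1,[4.0,0.2,0],0],
    [1,[3.0,0.1,0],0],
  ],
  newtons=40,
)

```text
time: 1.88
position: [615.5, 273.4, 231.0]
ee_rot: [3.14, 0.002, 1.558]
force: [0.6, -0.5, -1.1]
width: 0.996
```

Emit:
servo_tool(
  series=[
    [1,[0,0,0],-6.6],
    [1,[0,0,0],-6.6],
    [1,[0,0,0],-6.6],
    [1,[0,0,0],-6.6],
    [1,[0,0,0],-6.6],
    [1,[0,0,0],-6.6],
    [1,[0,0,0],-6.6],
    [1,[0,0,0],-6.6],
  ],
)

```text
time: 2.55
position: [613.2, 283.9, 228.8]
ee_rot: [-3.141, -0.0, 2.528]
force: [0.2, 0.7, -0.3]
width: 0.999
```

Run:
```python
from h import *
np.set_printoptions(precision=3,suppress=True)
s=sense();print(s['time'],s['position'],s['ee_rot'],s['joint_pos'])
for c in ['scene','side','wrist']:
    save(c+'1',camera(c))
    for t in ['dogbone_mid','lens','stand']:
        print(c,t,[(np.round(d['position'],1).tolist(),round(d['p'],2)) for d in pinpoint(c,t)][:4])
a=cv2.imread('pics/side1.png')[0:140,200:340]; save('sd_st',cv2.resize(a,None,fx=4,fy=4,interpolation=2))
```

```text
2.55 [613.234 283.856 228.824] [-3.141 -0.     2.528] [ 0.241  0.345  0.367  1.593 -0.     0.855]
scene dogbone_mid [([334.5, 258.1], 0.91), ([410.6, 273.5], 0.72), ([312.3, 249.3], 0.68), ([384.2, 282.9], 0.64)]
scene lens [([113.0, 133.2], 0.74)]
scene stand []
side dogbone_mid [([201.2, 235.6], 0.73), ([214.6, 290.7], 0.72), ([236.6, 249.6], 0.58), ([229.9, 313.3], 0.54)]
side lens []
side stand []
wrist dogbone_mid [([342.8, 125.6], 0.8), ([254.5, 179.0], 0.71), ([289.3, 249.9], 0.65), ([347.4, 70.8], 0.61)]
wrist lens []
wrist stand []
```

View pics/sd_st.png

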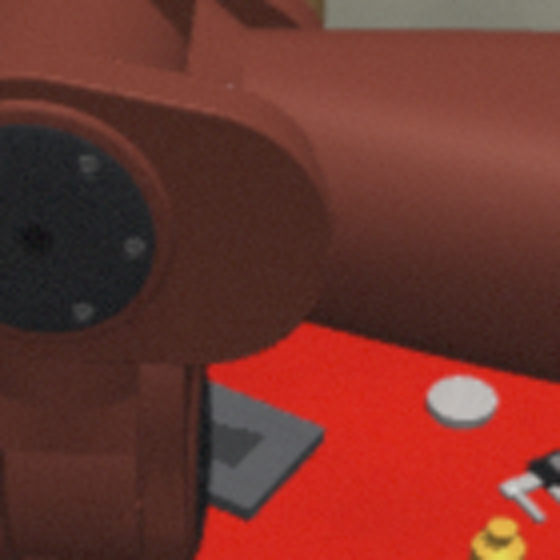

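View pics/wrist1.png

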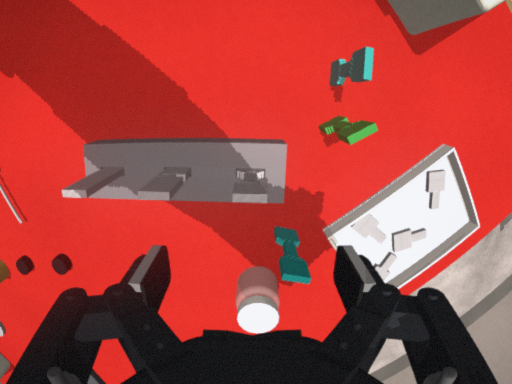

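Run:
```python
from h import *
np.set_printoptions(precision=1,suppress=True)
a=cv2.imread('pics/wrist1.png')[130:210,210:310]; save('w1c',cv2.resize(a,None,fx=7,fy=7,interpolation=2))
a=cv2.imread('pics/wrist1.png')[120:230,60:200]; save('w1d',cv2.resize(a,None,fx=5,fy=5,interpolation=2))
```

```text
(no output)
```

View pics/w1c.png

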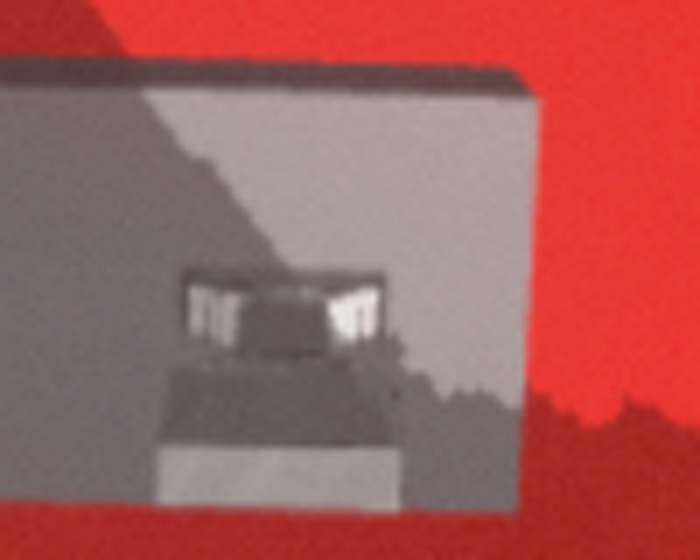

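View pics/w1d.png

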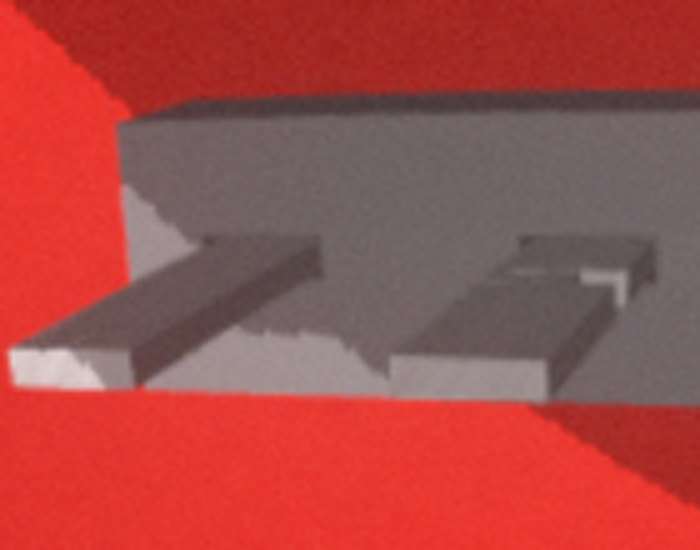

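The enlarged crop shows the bar at wrist (250,180) waisted on both sides. The middle one has only one notch and the left one is plain, so this is the dog-bone.

Run:
```python
from h import *
np.set_printoptions(precision=1,suppress=True)
s=sense();ps=(s['position'],s['ee_rot'])
f=lambda a:(a[0]/7+210,a[1]/7+130)
P=np.array([onz('wrist',f(a),132,ps) for a in [(157,450),(400,450),(400,508),(157,508)]])
print(P,P.mean(0)); d=(P[1]-P[0]+P[2]-P[3]);print('width dir',np.degrees(np.arctan2(d[1],d[0])),np.linalg.norm(d)/2,np.linalg.norm(P[2]-P[1]))
Q=np.array([onz('wrist',f(a),42,ps) for a in [(183,270),(383,275),(540,98),(520,510),(95*0-30,500)]]);print(Q)
d=Q[1]-Q[0];print(np.degrees(np.arctan2(d[1],d[0])))
u=Q[2]-Q[3];print(np.degrees(np.arctan2(u[1],u[0])),np.linalg.norm(u))
n=lambda a:(a[0]/5+60,a[1]/5+120)
A=onz('wrist',n((118,125)),42,ps); d=Q[2]-A;print(A,np.linalg.norm(d),np.degrees(np.arctan2(d[1],d[0])))
B=(Q[2]+A)/2; print('edge mid',B)
# lens rough
R=Ro.from_euler('xyz',s['ee_rot']).as_matrix();print(R)
```

```text
[[603.3 271.6 132. ]
 [620.3 295.4 132. ]
 [626.4 291.2 132. ]
 [609.2 267.1 132. ]] [614.8 281.3 132. ]
width dir 54.451252935012356 29.482496168997063 7.41698659304448
[[600.8 271.6  42. ]
 [620.4 297.5  42. ]
 [611.1 334.7  42. ]
 [667.  293.2  42. ]
 [611.6 218.8  42. ]]
52.962255088480035
143.42007910513286 69.59380828719443
[462.1 135.4  42. ] 248.82034323840878 53.234021046655315
edge mid [536.6 235.   42. ]
[[-0.8  0.6 -0. ]
 [ 0.6  0.8 -0. ]
 [-0.  -0.  -1. ]]
```

Emit:
servo_tool(
  series=[
    [1,[-0.28,-0.07,2.0],1.1],
    [1,[0,0,3.5],0],
    [1,[0,0,3.5],0],
    [1,[0,0,2.0],0],
    [1,[0,0,0],0],
  ],
)

```text
time: 3.57
position: [617.3, 281.9, 118.3]
ee_rot: [3.137, 0.005, 2.498]
force: [-0.7, -0.4, -0.4]
width: 0.995
```

Run:
```python
from h import *
s=sense();print(s['position'],s['ee_rot'],s['force'])
save('wrist2',camera('wrist'));save('side2',camera('side'));save('scene2',camera('scene'))
```

```text
[617.33147113 281.90344558 118.28418667] [3.13679032 0.00456311 2.49814457] [-0.66801935 -0.35015694 -0.42505365]
```

View pics/wrist2.png

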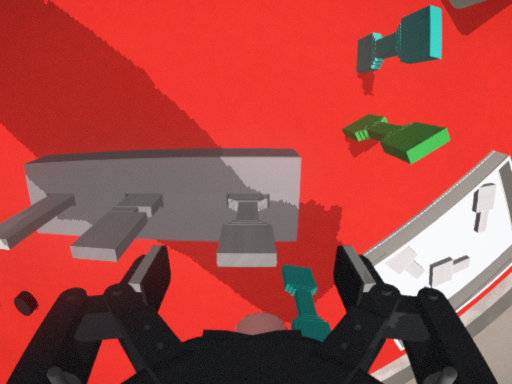

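View pics/side2.png

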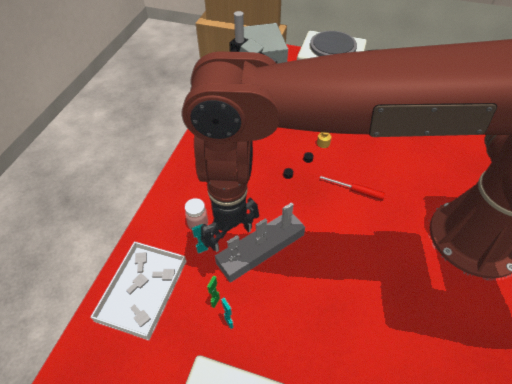

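Emit:
servo_tool(
  series=[
    [1,[0.17,-0.15,1.5],0],
    [1,[0,0,0.9],0],
    [1,[0,0,0],0],
    [-1,[0,0,0],0],
    [-1,[0,0,0],0],
    [-1,[0,0,0],0],
    [-1,[0,0,0],0],
    [-1,[0,0,0],0],
  ],
)

```text
time: 4.38
position: [624.5, 283.6, 113.6]
ee_rot: [3.119, 0.02, 2.498]
force: [-4.0, -3.7, -0.7]
width: 0.345
```

Emit:
servo_tool(
  series=[
    [-1,[0,0,0],0],
    [-1,[0,0,0],0],
    [-1,[0,0,0],0],
  ],
)

```text
time: 4.63
position: [623.9, 282.7, 113.5]
ee_rot: [3.122, 0.02, 2.497]
force: [-1.1, -1.1, 1.0]
width: 0.343
```

Run:
```python
from h import *
np.set_printoptions(precision=3,suppress=True)
s=sense();print(s)
```

```text
{'time': 4.6333, 'joint_pos': array([ 0.236,  0.336,  0.146,  1.353, -0.003,  0.88 ]), 'dq': array([ 0.   , -0.   ,  0.   ,  0.002, -0.   , -0.001]), 'joint_torque': array([  0.481, -67.103,  50.778,  -0.911,   0.342,   0.012]), 'position': array([623.862, 282.708, 113.534]), 'ee_rot': array([3.122, 0.02 , 2.497]), 'force': array([-1.115, -1.116,  1.006]), 'torque': array([-0.411,  0.305,  0.025]), 'width': 0.3425725634937608}
```

Emit:
servo_tool(
  series=[
    [1,[0,0,0],0],
    [1,[0,0,0],0],
    [1,[0,0,0],0],
    [1,[0,0,0],0],
  ],
)

```text
time: 4.97
position: [624.5, 283.7, 113.7]
ee_rot: [3.119, 0.02, 2.498]
force: [0.3, -0.0, 0.1]
width: 0.891
```

Emit:
servo_tool(
  series=[
    [1,[0,0,1.5],0],
  ],
)

```text
time: 5.05
position: [626.9, 284.5, 102.0]
ee_rot: [3.115, 0.023, 2.498]
force: [1.2, 0.1, 0.6]
width: 0.998
```

Run:
```python
from h import *
np.set_printoptions(precision=3,suppress=True)
s=sense();print(s)
save('wrist3',camera('wrist'));save('scene3',camera('scene'));save('side3',camera('side'))
```

```text
{'time': 5.05, 'joint_pos': array([ 0.237,  0.341,  0.131,  1.325, -0.001,  0.881]), 'dq': array([ 0.002,  0.098, -0.26 , -0.355,  0.004,  0.   ]), 'joint_torque': array([  0.032, -64.823,  48.73 ,   1.539,  -0.01 ,   0.001]), 'position': array([626.913, 284.45 , 101.974]), 'ee_rot': array([3.115, 0.023, 2.498]), 'force': array([1.242, 0.1  , 0.601]), 'torque': array([ 0.022, -0.029, -0.045]), 'width': 0.9983696450938994}
```

View pics/scene3.png

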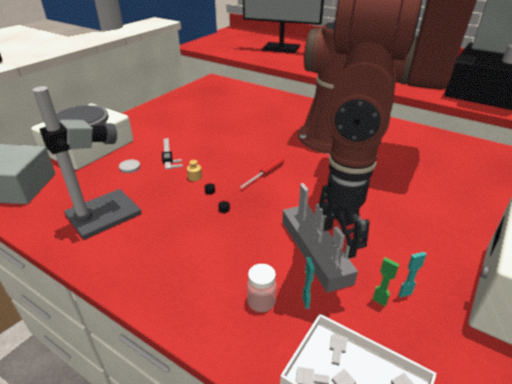

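View pics/wrist3.png

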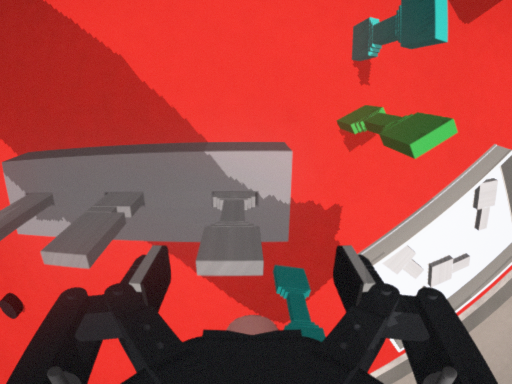

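Emit:
servo_tool(
  series=[
    [1,[0,0,0],0],
  ],
)

```text
time: 5.28
position: [624.2, 283.7, 97.9]
ee_rot: [3.121, 0.019, 2.498]
force: [0.0, -0.3, 0.2]
width: 1.001
```

Emit:
servo_tool(
  series=[
    [1,[0,0,0],0],
  ],
)

```text
time: 5.37
position: [624.2, 283.7, 98.2]
ee_rot: [3.121, 0.018, 2.498]
force: [0.4, -0.5, -0.5]
width: 0.998
```

Run:
```python
from h import *
np.set_printoptions(precision=3,suppress=True)
s=sense();print(s['joint_pos'],s['dq'])
R=Ro.from_euler('xyz',s['ee_rot']).as_matrix();print(R)
d=np.array([615,281.7,95])-s['position'];print(d,d@R)
```

```text
[ 0.237  0.344  0.127  1.327 -0.001  0.88 ] [ 0.    -0.006  0.01   0.006  0.001 -0.   ]
[[-0.8    0.6    0.027]
 [ 0.6    0.8    0.006]
 [-0.018  0.021 -1.   ]]
[-9.152 -2.045 -3.225] [ 6.151 -7.193  2.962]
```

Emit:
servo_tool(
  series=[
    [1,[0.3,-0.35,0.15],0],
    [1,[0.3,-0.35,0.15],0],
    [1,[0,0,0],0],
    [1,[0,0,0],0],
  ],
)

```text
time: 5.7
position: [614.9, 281.8, 96.5]
ee_rot: [3.119, 0.02, 2.498]
force: [0.7, 0.2, -0.5]
width: 1.0
```

Run:
```python
from h import *
np.set_printoptions(precision=3,suppress=True)
s=sense();print(s['joint_pos'],s['dq'],s['ee_rot'])
R=Ro.from_euler('xyz',s['ee_rot']).as_matrix()
d=np.array([615,281.7,95])-s['position'];print(d,d@R)
save('wrist4',camera('wrist'))
```

```text
[ 0.237  0.314  0.088  1.315 -0.001  0.881] [ 0.001 -0.016 -0.018 -0.     0.    -0.001] [3.119 0.02  2.498]
[ 0.057 -0.1   -1.453] [-0.077 -0.079  1.453]
```

View pics/wrist4.png

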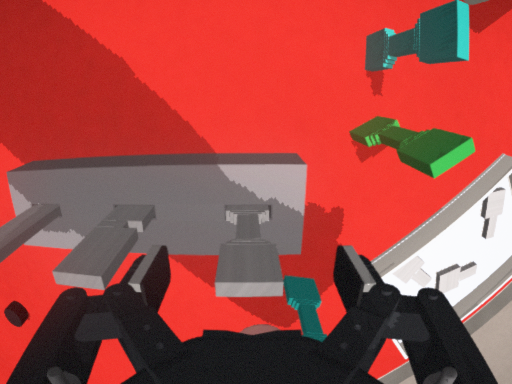

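Emit:
servo_tool(
  series=[
    [-1,[0,0,0],0],
    [-1,[0,0,0],0],
    [-1,[0,0,0],0],
    [-1,[0,0,0],0],
    [-1,[0,0,0],0],
    [-1,[0,0,0],0],
    [-1,[0,0,0],0],
  ],
)

```text
time: 6.33
position: [615.3, 281.8, 97.0]
ee_rot: [3.119, 0.02, 2.498]
force: [0.2, -0.1, 0.0]
width: 0.345
```

Run:
```python
from h import *
np.set_printoptions(precision=3,suppress=True)
s=sense();print(s['joint_pos'],s['force'],s['torque'])
save('wrist5',camera('wrist'))
```

```text
[ 0.237  0.314  0.089  1.316 -0.001  0.881] [ 0.245 -0.067  0.015] [-0.053  0.069 -0.007]
```

View pics/wrist5.png

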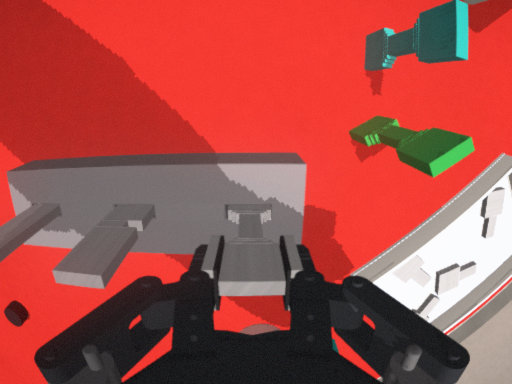

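```bash
cat > stand.py <<'E'
from h import *
from scipy.optimize import least_squares
f=lambda a:np.array((a[0]/3.7+25,a[1]/3.7+80))
def T(p,X):
    x,y,w=p[:3];c,s=np.cos(w),np.sin(w);X=np.atleast_2d(X)
    return np.c_[x+c*X[:,0]-s*X[:,1],y+s*X[:,0]+c*X[:,1],X[:,2]]
def lens(p,r=100):
    h,t=p[3:5]; return np.array([220-r*np.cos(t),0,h-r*np.sin(t)])
plate=np.array([[280,-65,18],[120,-65,18],[120,65,18],[280,65,18]])
E
cat > fit.py <<'E'
from stand import *
np.set_printoptions(precision=3,suppress=True)
px=np.array([f((147,488)),f((350,405)),f((430,485)),f((220,572))])
L=np.array((112.7,132.5))
for ct in (363,381):
    col=f((58,33))
    def res(p):
        return np.r_[(proj('scene',T(p,plate))-px).ravel(),(proj('scene',T(p,[[250,0,ct]]))[0]-col),(proj('scene',T(p,lens(p)))[0]-L)]
    r=least_squares(res,[563,-260,-.29,260,.3]);print(ct,r.x,r.fun)
    p=r.x
    im=cv2.imread('pics/scene0.png')[80:240,25:165];im=cv2.resize(im,None,fx=3.7,fy=3.7,interpolation=2)
    t=p[4];a=np.linspace(0,6.3,60)
    ex=np.array([np.cos(t),0,np.sin(t)]);ez=np.array([-np.sin(t),0,np.cos(t)])
    circ=lens(p)+26*(np.outer(np.cos(a),[0,1,0])+np.outer(np.sin(a),ez))
    g=lambda X:((proj('scene',T(p,X))-[25,80])*3.7).astype(int).reshape(-1,1,2)
    cv2.polylines(im,[g(circ)],True,(0,255,0),1)
    cv2.polylines(im,[g(plate)],True,(255,0,0),1)
    cv2.polylines(im,[g(np.array([[250,0,18],[250,0,ct]]))],False,(255,255,0),1)
    cv2.polylines(im,[g(np.array([lens(p,100),lens(p,0)]))],False,(0,255,255),1)
    save(f'fit{ct}',im)
print('cam pos',ray('scene',(0,0))[0])
E
python3 fit.py
```

```text
363 [ 560.186 -266.338   -0.263  257.393    0.349] [-0.961 -0.404  0.633 -0.976  1.08  -1.59  -1.236  1.678  0.501  0.766
  0.    -0.   ]
381 [ 561.769 -263.661   -0.247  262.403    0.375] [-0.629  1.202  0.806  0.011  2.047 -0.771  0.067  3.175 -1.677 -6.772
  0.    -0.   ]
cam pos [1207.652  467.925  663.352]
```

View pics/fit363.png

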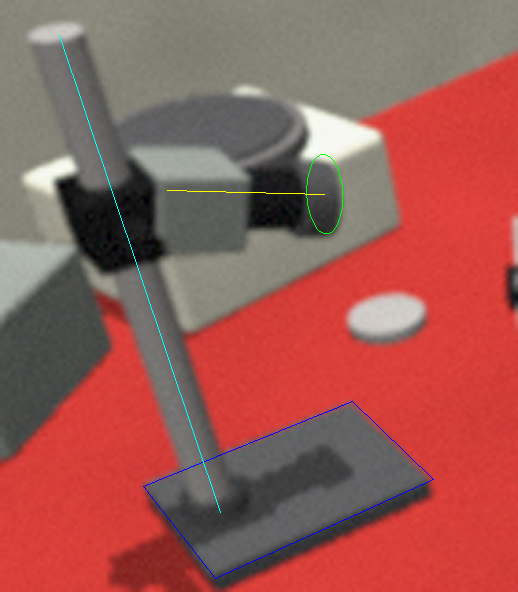

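Emit:
servo_tool(
  series=[
    [-1,[0,0,-0.8],0],
    [-1,[0,0,-0.8],0],
    [-1,[0,0,-0.6],0],
    [-1,[0,0,0],0],
    [-1,[0,0,0],0],
  ],
  newtons=30,
)

```text
time: 6.8
position: [614.3, 281.6, 120.9]
ee_rot: [3.119, 0.02, 2.498]
force: [-0.8, 0.3, -1.8]
width: 0.341
```

Run:
```python
from h import *
np.set_printoptions(precision=3,suppress=True)
s=sense();print(s['position'],s['ee_rot'],s['force'],s['torque'])
save('wrist6',camera('wrist'));a=camera('scene')[150:320,250:420]; save('scene6',cv2.resize(a,None,fx=3.5,fy=3.5,interpolation=2))
```

```text
[614.32  281.57  120.886] [3.119 0.02  2.498] [-0.773  0.303 -1.823] [-0.052  0.11  -0.021]
```

View pics/wrist6.png

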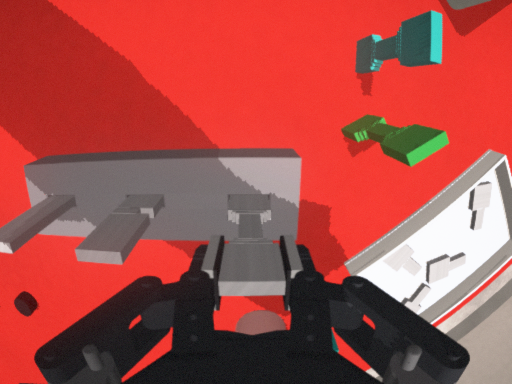

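View pics/scene6.png

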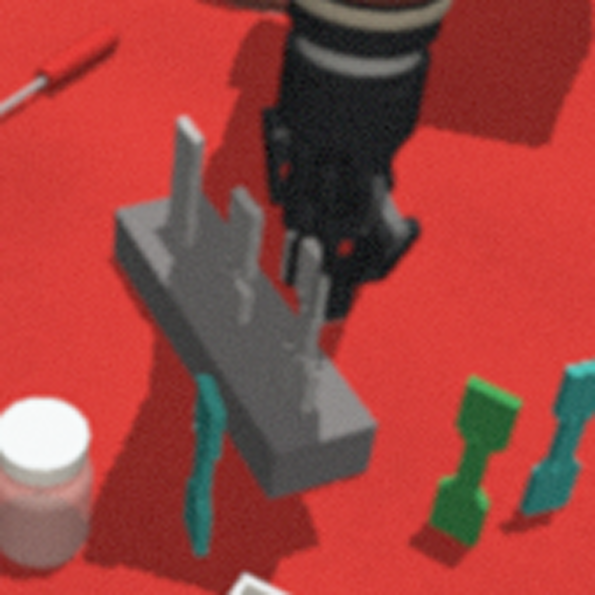

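Emit:
servo_tool(
  series=[
    [-1,[0.7,0,0.08],0],
    [-1,[0.7,0,0.08],0],
    [-1,[0.6,0,0.12],0],
    [-1,[0,0,0],0],
    [-1,[0,0,0],0],
  ],
)

```text
time: 7.32
position: [598.4, 292.5, 117.9]
ee_rot: [3.121, 0.026, 2.496]
force: [2.1, -4.2, 0.4]
width: 0.345
```

Run:
```python
from h import *
np.set_printoptions(precision=3,suppress=True)
s=sense();print(s['position'],s['ee_rot'],s['force'],s['torque'])
R=Ro.from_euler('xyz',s['ee_rot']).as_matrix()
print((s['position']-[614.3,281.6,120.9])@R)
save('wrist7',camera('wrist'));a=camera('scene')[150:320,250:420]; save('scene7',cv2.resize(a,None,fx=3.5,fy=3.5,interpolation=2))
```

```text
[598.377 292.52  117.857] [3.121 0.026 2.496] [ 2.092 -4.198  0.415] [-1.065 -0.83  -0.042]
[19.361 -0.913  2.53 ]
```

View pics/wrist7.png

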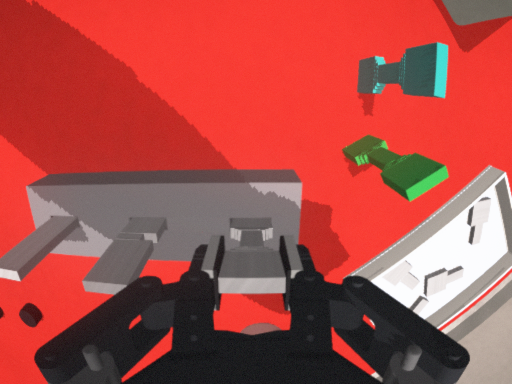

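View pics/scene7.png

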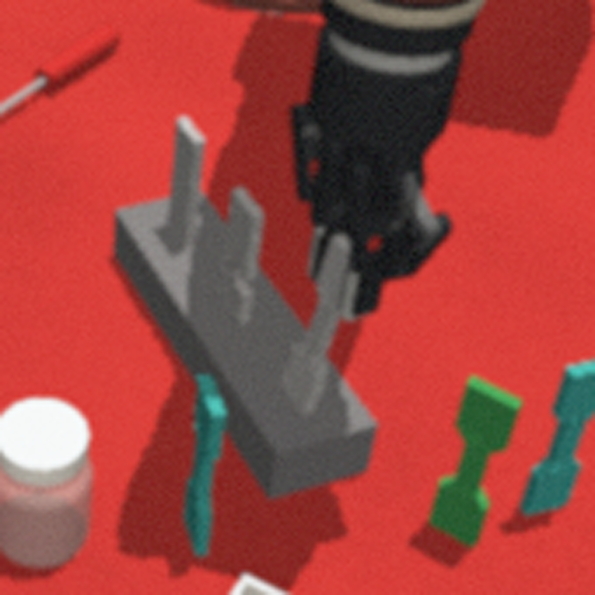

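Emit:
servo_tool(
  series=[
    [-1,[0.7,0,0.1],0],
    [-1,[0.7,0.03,0.14],0],
    [-1,[0.5,0.03,0.14],0],
    [-1,[0,0,0],0],
    [-1,[0,0,0],0],
  ],
)

```text
time: 7.83
position: [583.5, 304.1, 113.3]
ee_rot: [3.122, 0.026, 2.494]
force: [2.5, -3.9, 0.6]
width: 0.345
```

Run:
```python
from h import *
np.set_printoptions(precision=3,suppress=True)
s=sense();print(s['position'],s['ee_rot'],s['force'],s['torque'])
R=Ro.from_euler('xyz',s['ee_rot']).as_matrix()
print((s['position']-[614.3,281.6,120.9])@R)
a=camera('scene')[150:320,250:420]; save('scene8',cv2.resize(a,None,fx=3.5,fy=3.5,interpolation=2))
```

```text
[583.523 304.092 113.264] [3.122 0.026 2.494] [ 2.485 -3.924  0.581] [-1.083 -0.666 -0.092]
[38.303 -0.742  6.616]
```

View pics/scene8.png

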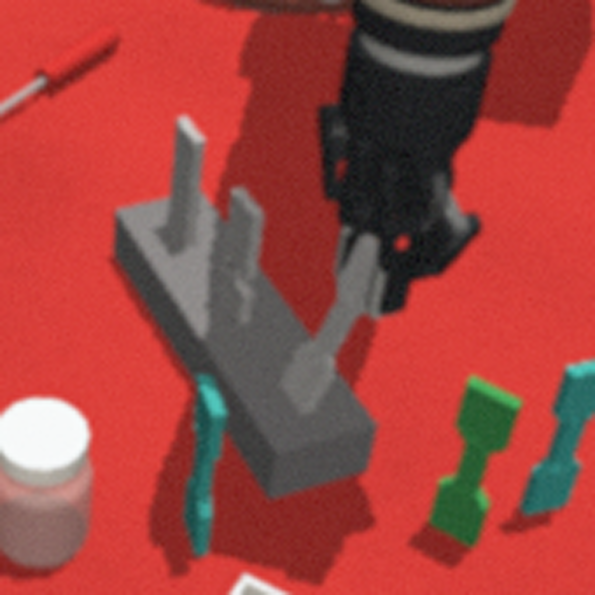

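Emit:
servo_tool(
  series=[
    [-1,[0,0,-0.5],0],
    [-1,[0,0,-1.5],0],
    [-1,[0,0,-2.5],0],
    [-1,[0,0,-2.5],0],
    [-1,[0,0,-2.5],0],
    [-1,[0,0,-2.5],0],
    [-1,[0,0,-1.0],0],
    [-1,[0,0,0],0],
  ],
  newtons=90,
)

```text
time: 8.55
position: [574.3, 307.5, 244.8]
ee_rot: [3.123, 0.008, 2.498]
force: [-0.1, -0.1, -1.5]
width: 0.335
```

Run:
```python
from h import *
np.set_printoptions(precision=3,suppress=True)
s=sense();print(s['position'],s['ee_rot'],s['force'],s['torque'],s['joint_pos'])
save('wrist9',camera('wrist'));save('scene9',camera('scene'));save('side9',camera('side'))
```

```text
[574.275 307.537 244.808] [3.123 0.008 2.498] [-0.093 -0.125 -1.535] [-0.02   0.027 -0.021] [0.289 0.241 0.273 1.582 0.004 0.933]
```

View pics/scene9.png

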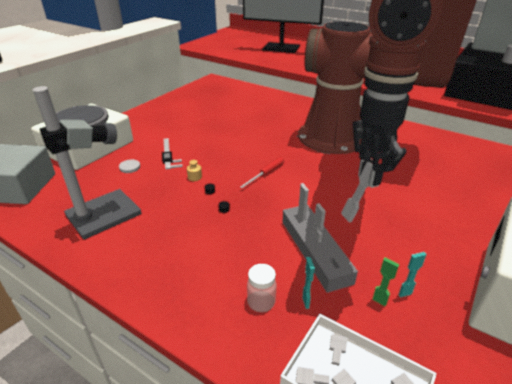

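View pics/side9.png

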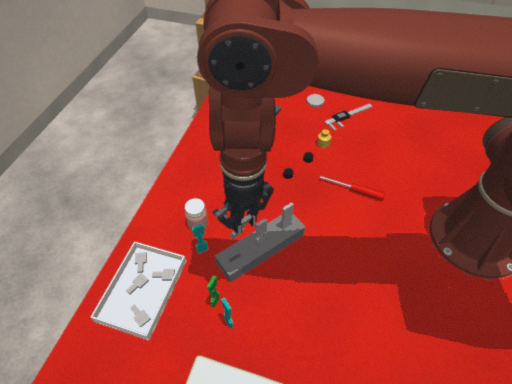

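View pics/wrist9.png

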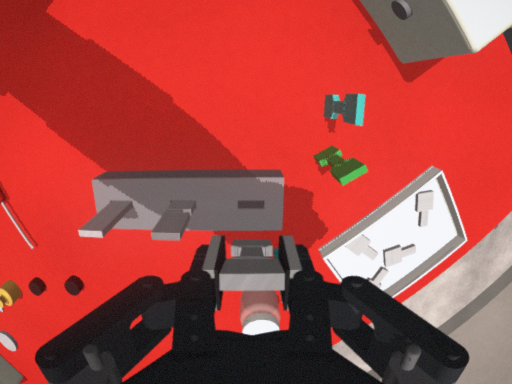

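Emit:
servo_tool(
  series=[
    [-1,[-1.0,-1.3,0],0],
    [-1,[-2.1,-2.8,0],0],
    [-1,[-2.1,-2.8,0],0],
    [-1,[-2.1,-2.8,0],0],
    [-1,[-2.1,-2.8,0],0],
    [-1,[-2.1,-2.8,0],0],
    [-1,[-1.0,-1.3,0],0],
    [-1,[0,0,0],0],
  ],
)

```text
time: 9.37
position: [566.4, 93.0, 219.6]
ee_rot: [3.14, -0.014, 2.503]
force: [0.3, -0.9, -1.6]
width: 0.331
```

Run:
```python
from h import *
np.set_printoptions(precision=3,suppress=True)
s=sense();print(s['position'],s['ee_rot'],s['force'],s['torque'],s['joint_pos'])
save('wrist10',camera('wrist'));save('scene10',camera('scene'));save('side10',camera('side'))
print([(np.round(d['position'],1).tolist(),round(d['p'],2)) for d in pinpoint('side','lens')])
print([(np.round(d['position'],1).tolist(),round(d['p'],2)) for d in pinpoint('scene','lens')])
```

```text
[566.426  93.024 219.615] [ 3.14  -0.014  2.503] [ 0.285 -0.902 -1.599] [-0.016  0.049  0.008] [-0.07   0.035  0.004  1.55   0.008  0.569]
[]
[([114.5, 134.0], 0.95)]
```

View pics/side10.png

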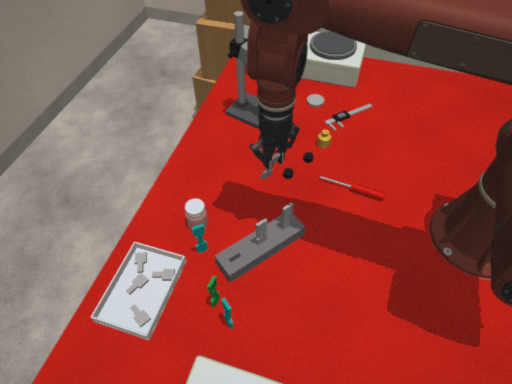

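View pics/scene10.png

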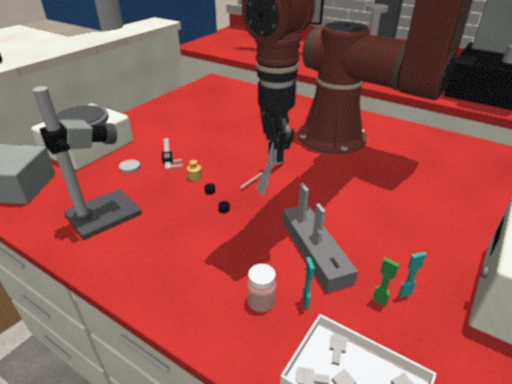

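Run:
```python
from h import *
ims=[cv2.imread(f'pics/scene{i}.png').astype(float) for i in (0,1,3,9,10)]
a=np.mean(ims,0).astype(np.uint8)[90:160,30:130]; save('lensz',cv2.resize(a,None,fx=8,fy=8,interpolation=2))
a=cv2.imread('pics/side10.png')[0:140,200:300]; save('sdz',cv2.resize(a,None,fx=4.2,fy=4.2,interpolation=2))
```

```text
(no output)
```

View pics/lensz.png

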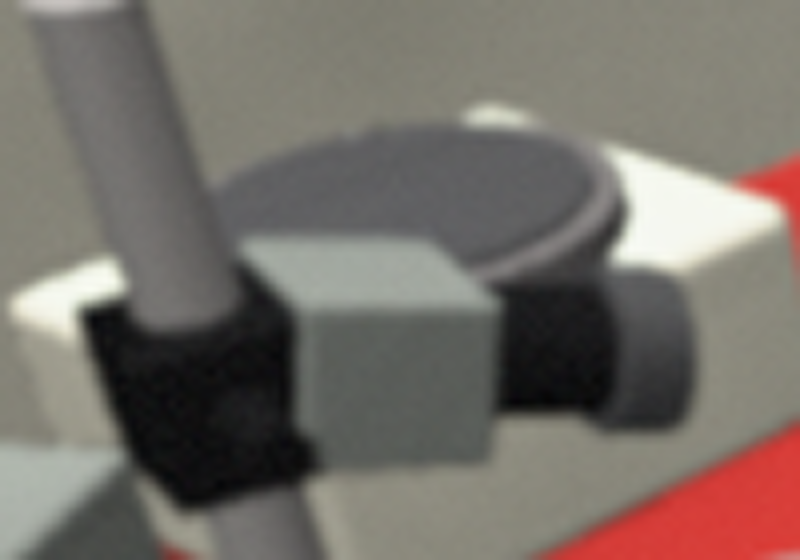

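View pics/sdz.png

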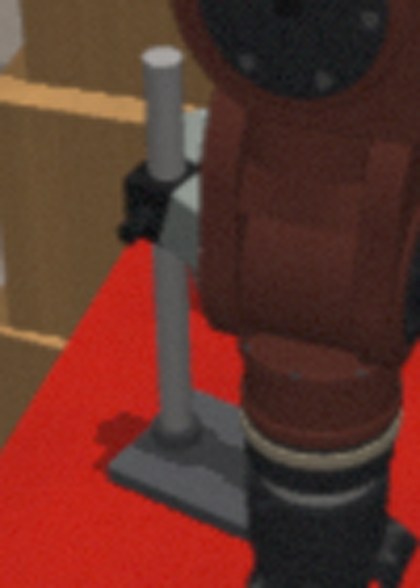

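```bash
cat > fit2.py <<'E'
from stand import *
np.set_printoptions(precision=3,suppress=True)
px=np.array([f((147,488)),f((350,405)),f((430,485)),f((220,572))]);col=f((58,33))
g=lambda a:np.array(a)/8+[30,90]
body=g([(300,308),(500,300),(495,462),(305,470),(240,238),(430,240)])
L=np.array((112.2,133.7))
sd=lambda a:np.array(a)/4.2+[200,0]
scol=sd((162,58)); spl=sd((110,468))
def bodyX(p):
    h,t,a1,a2,H,oz=p[3:9]
    ex=np.array([np.cos(t),0,np.sin(t)]);ez=np.array([-np.sin(t),0,np.cos(t)]);ey=np.array([0,1,0])
    l=lens(p);o=lambda a,y,z:l+ex*a+ey*y+ez*(z+oz)
    return np.array([o(a2,28,H/2),o(a1,28,H/2),o(a1,28,-H/2),o(a2,28,-H/2),o(a2,-28,H/2),o(a1,-28,H/2)])
def mk(useL,off):
  def res(p):
    r=[(proj('scene',T(p,plate))-px).ravel(),proj('scene',T(p,[[250,0,363]]))[0]-col,(proj('scene',T(p,bodyX(p)))-body).ravel(),
       (proj('side',T(p,[[250,0,363]]))[0]-scol)*.7,(proj('side',T(p,plate[:1]))[0]-spl)*0.7*0,[p[8]*(0.02 if off else 10)]]
    if useL: r.append(proj('scene',T(p,lens(p)))[0]-L)
    return np.concatenate(r)
  return res
for u,o in ((1,0),(1,1),(0,0)):
    r=least_squares(mk(u,o),[560,-266,-.263,257,.35,40,110,56,0]);print(u,o,r.x,'cost',r.cost);print(r.fun.reshape(-1)[:],'lens',T(r.x,lens(r.x)))
    p=r.x;print('side plate corner pred',proj('side',T(p,plate)),spl)
E
python3 fit2.py
```

```text
1 0 [ 560.316 -266.502   -0.265  250.771    0.308   62.497  115.814   48.167
    0.001] cost 7.972706040722044
[-1.083 -0.573  0.565 -1.05   0.873 -1.618 -1.531  1.549  0.28   0.671
  0.995 -0.342  0.51   0.485 -0.088  0.017 -0.355  0.026 -0.664  0.02
 -0.428 -0.06  -0.725 -0.345  0.    -0.     0.005  1.098 -0.396] lens [[ 680.649 -299.215  220.474]]
side plate corner pred [[244.076  91.606]
 [280.756 106.331]
 [261.851 127.103]
 [224.165 110.875]] [226.19  111.429]
1 1 [ 560.33  -266.526   -0.265  250.148    0.305   62.643  115.954   48.143
    0.619] cost 7.95710962055524
[-1.093 -0.572  0.555 -1.05   0.864 -1.618 -1.54   1.55   0.268  0.671
  0.973 -0.326  0.49   0.435 -0.047 -0.043 -0.311  0.029 -0.686  0.035
 -0.449 -0.108 -0.727 -0.348  0.    -0.     0.012  1.152 -0.278] lens [[ 680.58  -299.214  220.123]]
side plate corner pred [[244.073  91.602]
 [280.753 106.326]
 [261.849 127.098]
 [224.163 110.871]] [226.19  111.429]
0 0 [ 560.241 -265.102   -0.27   250.664    0.292   62.989  116.155   48.153
   -0.   ] cost 6.990421949277716
[-0.796 -0.695  0.929 -1.037  1.052 -1.506 -1.484  1.521  0.523  0.635
  0.841 -0.186  0.366  0.321  0.086 -0.156 -0.162  0.151 -0.694  0.134
 -0.463 -0.258 -0.655 -0.306  0.    -0.    -0.   ] lens [[ 679.967 -298.274  221.866]]
side plate corner pred [[244.247  91.669]
 [280.832 106.517]
 [261.768 127.242]
 [224.198 110.884]] [226.19  111.429]
```

```bash
cat > goal.py <<'E'
from stand import *
np.set_printoptions(precision=3,suppress=True)
P=np.array([560.3,-266.2,-.266,250.7,.305])
F=T(P,lens(P,220))[0]
c,s_=np.cos(P[2]),np.sin(P[2]);t=P[4]
EX=np.array([c*np.cos(t),s_*np.cos(t),np.sin(t)]);EZ=np.array([-c*np.sin(t),-s_*np.sin(t),np.cos(t)]);EY=np.cross(EZ,EX)
# bar in tool frame
Rp=Ro.from_euler('xyz',[3.122,.026,2.494]).as_matrix();tp=np.array([583.5,304.1,113.3])
Gt=np.array([0,0,-19.])
n=np.array([-.802,.598,0]);B=np.array([614.8,281.5,0])-1.3*n
Gw=tp+Rp@Gt
lean=np.arcsin(np.dot(Gw-B,n)/104)
dw=n*np.sin(lean)+np.array([0,0,np.cos(lean)])
dt=Rp.T@dw
Mt=Gt-44*dt
Xt=Rp.T@np.cross([-.598,-.802,0],dw)  # face normal
E
python3 - <<'E'
from goal import *
print('F',F,'lean',lean,'Gz',Gw,'dt',dt,'Mt',Mt)
s=sense();R=Ro.from_euler('xyz',s['ee_rot']).as_matrix()
d=R@dt;print('now lean',np.arccos(d[2]),d)
M=s['position']+R@Mt; top=s['position']+R@(Gt+16*dt);bot=s['position']+R@(Gt-104*dt)
print('mid',M)
for c_ in ('scene','side'):
    print(c_,proj(c_,[M,top,bot]));
    im=cv2.imread(f'pics/{c_}10.png');q=proj(c_,[top,M,bot])
    x0,y0=(q[1]-[60,50]).astype(int);a=cv2.resize(im[y0:y0+100,x0:x0+120],None,fx=5,fy=5,interpolation=2)
    for v in q: cv2.circle(a,tuple(((v-[x0,y0])*5+2).astype(int)),3,(0,255,0),1)
    save(c_+'10b',a)
yaw=P[2]+np.pi;Rf=Ro.from_euler('xyz',[np.pi,0,yaw]).as_matrix()
print('yaw',yaw,'target tcp',F-Rf@Mt)
E
```

```text
F [ 570.097 -268.869  184.636] lean 0.39911850920059627 Gz [582.882 304.101 132.29 ] dt [ 0.365  0.016 -0.931] Mt [-16.045  -0.685  21.967]
now lean 0.3611739862365489 [-0.277  0.219  0.935]
mid [579.314  87.471 199.222]
scene [[268.353 168.813]
 [278.124 145.161]
 [259.191 190.991]]
side [[268.829 166.139]
 [274.424 156.182]
 [263.798 175.091]]
yaw 2.875592653589793 target tcp [ 554.795 -263.99   206.603]
```

View pics/scene10b.png

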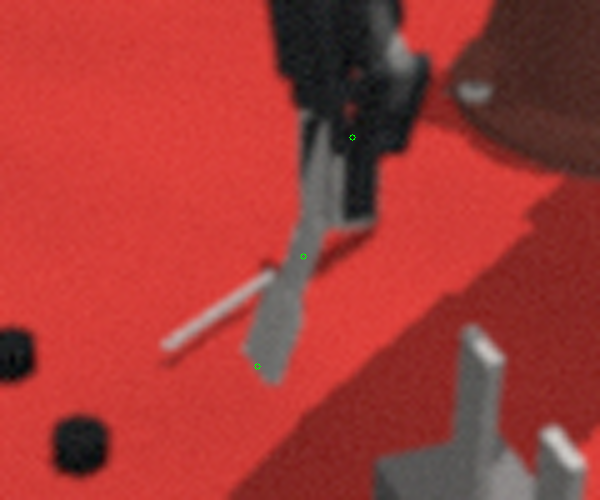

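View pics/side10b.png

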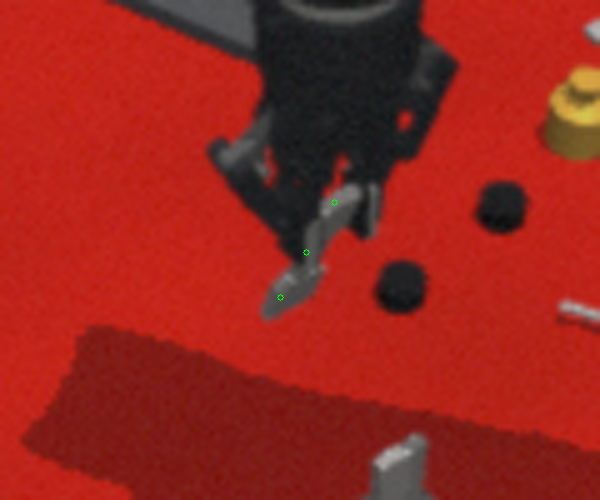

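Emit:
servo_tool(
  series=[
    [-1,[-0.9,-1.2,-0.3],-5.3],
    [-1,[-1.7,-2.8,-0.3],-5.3],
    [-1,[-1.45,-2.95,-0.3],-5.3],
    [-1,[-1.15,-3.1,-0.3],-5.3],
    [-1,[-0.85,-3.2,-0.3],0],
    [-1,[-0.85,-3.2,-0.3],0],
    [-1,[-0.5,-1.6,0],0],
    [-1,[0,0,0],0],
  ],
)

```text
time: 10.28
position: [572.8, -94.9, 237.1]
ee_rot: [3.132, -0.009, 2.918]
force: [-0.1, 1.1, -0.9]
width: 0.333
```

```bash
cat > rep.py <<'E'
from goal import *
s=sense();R=Ro.from_euler('xyz',s['ee_rot']).as_matrix()
print(s['time'],s['position'],s['ee_rot'],s['force'],s['joint_pos'])
d=R@dt;x=R@Xt;M=s['position']+R@Mt
print('lean',np.arccos(d[2]),'z err',np.arccos(abs(d@EZ)),'x err',np.arccos(abs(x@EX)),'mid',M,'d world',F-M,'d tool cm',((F-M)@R)/10,'yaw err deg',np.degrees(P[2]+np.pi-s['ee_rot'][2]))
E
python3 rep.py
```

```text
10.2833 [572.795 -94.904 237.099] [ 3.132 -0.009  2.918] [-0.083  1.071 -0.894] [-0.394  0.058  0.06   1.583  0.008 -0.17 ]
lean 0.3640108974760108 z err 0.05864194334234854 x err 0.0711547485362471 mid [588.139 -98.881 214.98 ] d world [ -18.042 -169.988  -30.345] d tool cm [ -2.039 -17.004   2.854] yaw err deg -2.4240277162851087
```

Emit:
servo_tool(
  series=[
    [-1,[-0.3,-1.5,0],1.2],
    [-1,[-0.4,-3.0,0],1.2],
    [-1,[-0.4,-3.0,0],0],
    [-1,[-0.4,-3.0,0],0],
    [-1,[-0.2,-1.5,0],0],
    [-1,[0,0,0],0],
  ],
)

```text
time: 10.78
position: [562.2, -210.7, 235.3]
ee_rot: [3.13, -0.009, 2.886]
force: [1.1, 0.2, -3.3]
width: 0.337
```

```bash
python3 rep.py
python3 - <<'E'
from goal import *
s=sense();R=Ro.from_euler('xyz',s['ee_rot']).as_matrix()
for c_ in ('scene','side','wrist'): 
    save(c_+'12',camera(c_))
    print(c_,[(t,np.round(d['position'],1).tolist(),round(d['p'],2)) for t in ('lens','dogbone_mid') for d in pinpoint(c_,t)])
ps=(s['position'],s['ee_rot'])
for c_ in ('scene','side','wrist'): print(c_,'F,lens',proj(c_,[F,T(P,lens(P))[0],s['position']+R@Mt],ps))
E
```

```text
10.7833 [ 562.238 -210.736  235.287] [ 3.13  -0.009  2.886] [ 1.122  0.202 -3.251] [-0.58   0.121  0.123  1.585  0.008 -0.325]
lean 0.3640892341653178 z err 0.05822141496545128 x err 0.05412969420941465 mid [ 577.46  -215.163  213.169] d world [ -7.363 -53.706 -28.534] d tool cm [-0.673 -5.415  2.785] yaw err deg -0.5812523307474878
scene [('lens', [115.1, 132.5], 0.7), ('lens', [310.8, 250.7], 0.59), ('dogbone_mid', [386.1, 284.0], 0.89), ('dogbone_mid', [167.7, 130.3], 0.81), ('dogbone_mid', [407.9, 273.6], 0.67), ('dogbone_mid', [308.2, 281.9], 0.66)]
side [('lens', [272.3, 64.3], 0.91), ('dogbone_mid', [227.1, 313.7], 0.77), ('dogbone_mid', [215.6, 294.4], 0.76), ('dogbone_mid', [202.4, 238.8], 0.66), ('dogbone_mid', [298.1, 93.8], 0.5)]
wrist [('dogbone_mid', [252.1, 256.4], 0.72)]
scene F,lens [[156.893 132.39 ]
 [113.389 133.241]
 [168.329 128.774]]
side F,lens [[303.081  88.515]
 [272.062  67.191]
 [297.484  91.033]]
wrist F,lens [[176.862 244.029]
 [185.088 380.348]
 [249.792 255.911]]
```

View pics/scene12.png

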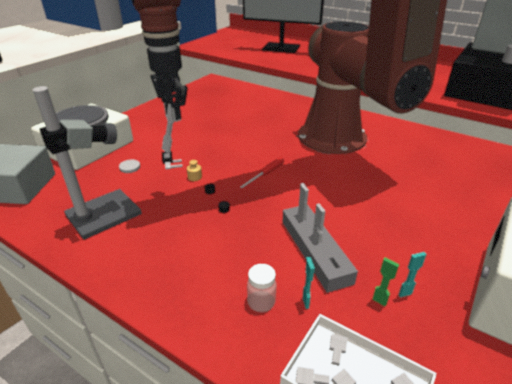

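View pics/side12.png

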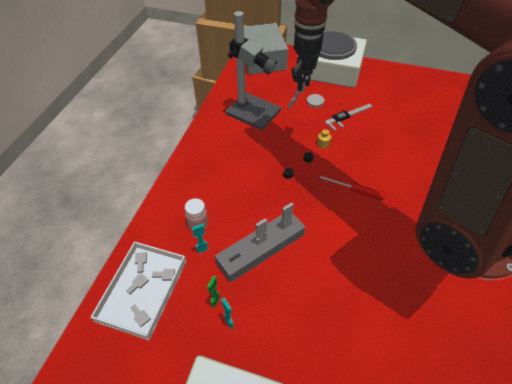

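View pics/wrist12.png

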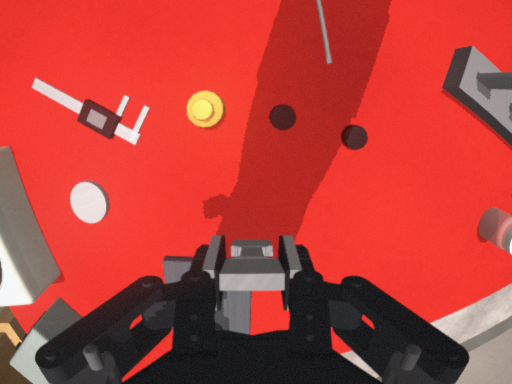

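Run:
```python
from goal import *
im=cv2.imread('pics/side12.png')
x0,y0=225,5;a=cv2.resize(im[y0:y0+115,x0:x0+105],None,fx=6,fy=5.2*6/5.2,interpolation=2)
l=lens(P);ez=np.array([-np.sin(t),0,np.cos(t)]);an=np.linspace(0,6.3,60)
circ=T(P,l+26*(np.outer(np.cos(an),[0,1,0])+np.outer(np.sin(an),ez)))
q=((proj('side',circ)-[x0,y0])*6+3).astype(int)
cv2.polylines(a,[q.reshape(-1,1,2)],True,(0,255,0),1)
s=sense();R=Ro.from_euler('xyz',s['ee_rot']).as_matrix()
for v in proj('side',[s['position']+R@(Gt+k*dt) for k in (16,-44,-104)]): cv2.circle(a,tuple(((v-[x0,y0])*6+3).astype(int)),3,(0,255,255),1)
save('sd12z',a[:600])
print(tri([ray('scene',(112.2,133.7)),ray('side',(272.3,64.3))]),T(P,lens(P)))
```

```text
(array([ 681.84 , -305.196,  222.017]), [np.float64(4.077146495301885), np.float64(4.077146495301904)]) [[ 680.533 -298.958  220.671]]
```

View pics/sd12z.png

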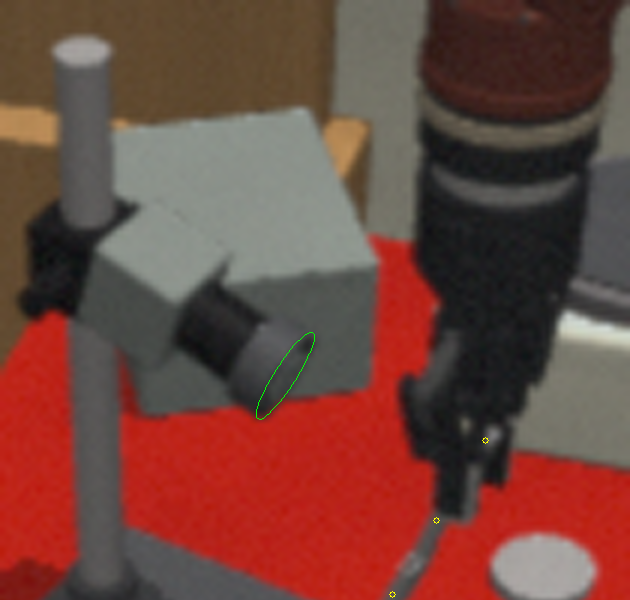

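Emit:
servo_tool(
  series=[
    [-1,[-0.2,-1.4,0.6],-0.3],
    [-1,[-0.2,-1.5,0.8],-0.3],
    [-1,[-0.2,-1.5,0.8],0],
    [-1,[-0.1,-0.8,0.5],0],
    [-1,[0,0,0],0],
    [-1,[0,0,0],0],
  ],
)

```text
time: 11.73
position: [556.8, -260.9, 207.5]
ee_rot: [3.129, -0.007, 2.901]
force: [0.8, 0.9, -2.2]
width: 0.332
```

```bash
python3 rep.py
python3 - <<'E'
from goal import *
s=sense();R=Ro.from_euler('xyz',s['ee_rot']).as_matrix()
for c_ in ('scene','side'):
    im=camera(c_);save(c_+'13',im)
    print(c_,[(np.round(d['position'],1).tolist(),round(d['p'],2)) for d in pinpoint(c_,'dogbone_mid')])
    q=proj(c_,[s['position']+R@(Gt+k*dt) for k in (16,-44,-104)]+[F,F+60*EZ,F-60*EZ]);print(q)
    x0,y0=(q[1]-[60,50]).astype(int);a=cv2.resize(im[y0:y0+100,x0:x0+110],None,fx=6,fy=6,interpolation=2)
    for i,v in enumerate(q): cv2.circle(a,tuple(((v-[x0,y0])*6+3).astype(int)),3,(0,255,255) if i<3 else (0,255,0),1)
    save(c_+'13z',a)
E
```

```text
11.7333 [ 556.79  -260.92   207.521] [ 3.129 -0.007  2.901] [ 0.794  0.874 -2.19 ] [-0.655  0.16   0.114  1.537  0.008 -0.414]
lean 0.3658522701201242 z err 0.060170407620516474 x err 0.0622904080412312 mid [ 572.119 -265.11   185.431] d world [-2.022 -3.759 -0.796] d tool cm [ 0.106 -0.414  0.075] yaw err deg -1.4537143575359124
scene [([385.2, 284.6], 0.86), ([156.8, 135.7], 0.84), ([307.1, 281.1], 0.7), ([411.0, 273.7], 0.64)]
[[161.351 110.846]
 [157.32  132.771]
 [153.454 153.799]
 [156.893 132.39 ]
 [159.725 110.496]
 [154.191 153.279]]
side [([228.3, 312.2], 0.76), ([214.6, 293.6], 0.75), ([200.8, 240.6], 0.53)]
[[310.21   76.015]
 [302.199  88.91 ]
 [294.813 100.798]
 [303.081  88.515]
 [310.084  74.974]
 [296.622 101.002]]
```

View pics/scene13z.png

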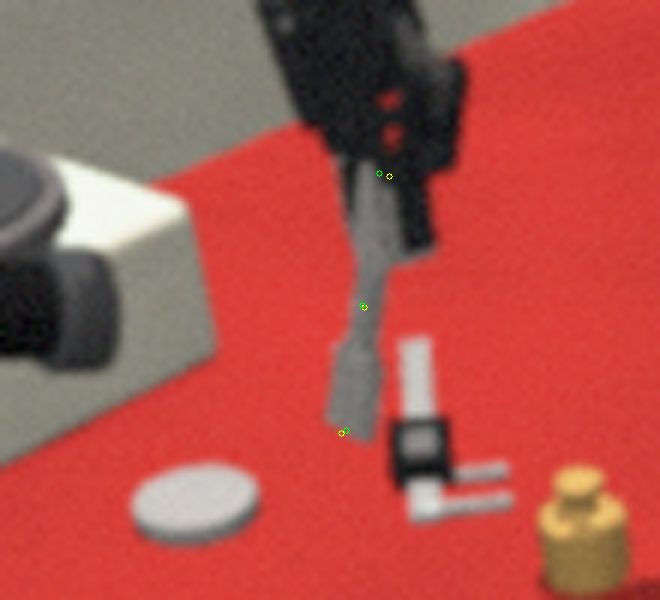

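View pics/side13z.png

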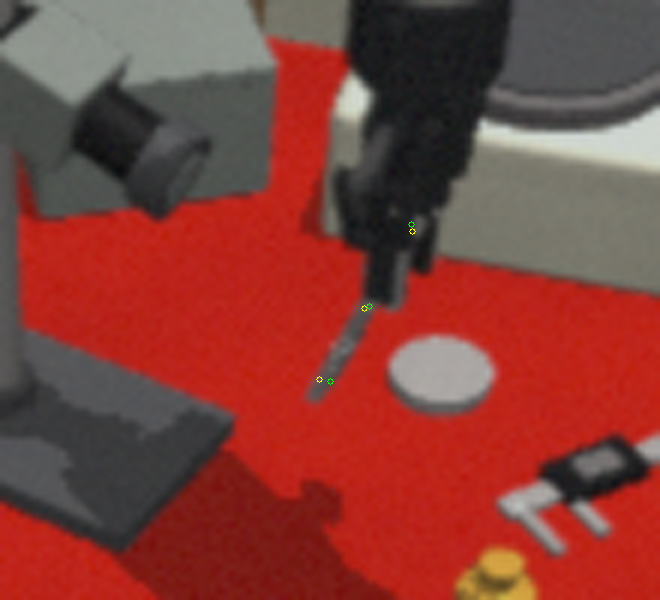

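Run:
```python
from goal import *
s=sense();R=Ro.from_euler('xyz',s['ee_rot']).as_matrix()
def org(c_):
    q=proj(c_,[s['position']+R@(Gt-44*dt)])[0];return (q-[60,50]).astype(int)
u=lambda c_,a:org(c_)+(np.array(a)-3)/6
p,r=tri([ray('scene',u('scene',(350,433))),ray('side',u('side',(316,398)))])
print('bottom',p,r,'pred',s['position']+R@(Gt-104*dt),'ideal',F-60*EZ)
# lower shoulder centre
p2,r2=tri([ray('scene',u('scene',(361,345))),ray('side',u('side',(341,352)))])
print('shoulder',p2,r2,'pred',s['position']+R@(Gt-68*dt), 'ideal',F-24*EZ)
for c_ in('scene','side'):
    im=cv2.imread(f'pics/{c_}13.png');q=proj(c_,F)[0]; x0,y0=(q-[30,25]).astype(int)
    save(c_+'13zz',cv2.resize(im[y0:y0+55,x0:x0+60],None,fx=10,fy=10,interpolation=2));print(x0,y0)
```

```text
bottom [ 592.503 -262.378  128.489] [np.float64(3.9867448371959364), np.float64(3.986744837195857)] pred [ 593.495 -269.913  130.235] ideal [ 587.48  -273.605  127.405]
shoulder [ 580.683 -257.83   167.698] [np.float64(5.512773813371882), np.float64(5.5127738133717985)] pred [ 580.982 -266.687  163.838] ideal [ 577.05  -270.764  161.743]
126 107
273 63
```

View pics/side13zz.png

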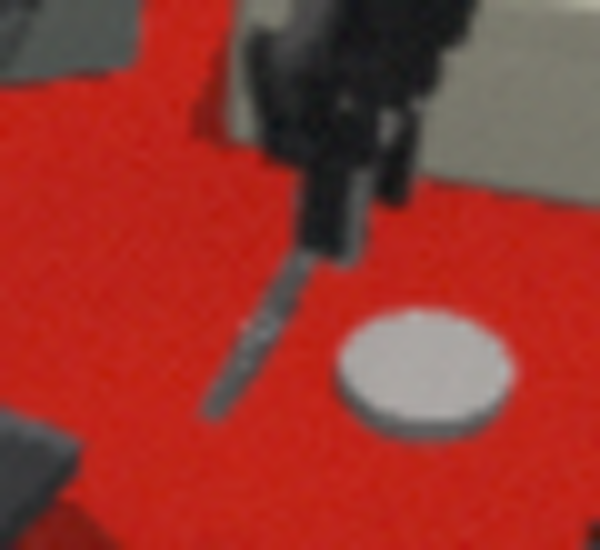

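View pics/scene13zz.png

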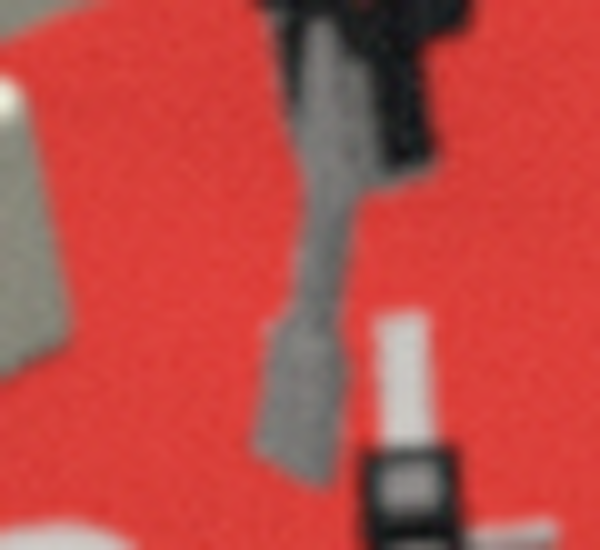

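Emit:
servo_tool(
  series=[
    [-1,[0.1,-0.4,0.08],1.4],
    [-1,[0,0,0],0],
    [-1,[0,0,0],0],
    [-1,[0,0,0],0],
  ],
)

```text
time: 12.27
position: [555.9, -263.4, 208.7]
ee_rot: [3.131, -0.005, 2.876]
force: [-0.3, -0.1, -1.0]
width: 0.329
```

```bash
python3 rep.py
python3 - <<'E'
from goal import *
s=sense();R=Ro.from_euler('xyz',s['ee_rot']).as_matrix();print(s['dq'],s['width'])
for c_ in ('scene','side'):
    im=camera(c_);save(c_+'14',im)
    a1=R@dt;yy=R@np.cross(dt,Xt);M=s['position']+R@Mt
    pol=lambda M,d,y:[M+d*k*60+y*j*15 for k,j in((1,1),(1,-1),(-1,-1),(-1,1))]
    q=proj(c_,pol(M,a1,yy));g=proj(c_,pol(F,EZ,EY))
    x0,y0=(g.mean(0)-[45,45]).astype(int);a=cv2.resize(im[y0:y0+90,x0:x0+90],None,fx=6,fy=6,interpolation=2)
    for w,c in((q,(0,255,255)),(g,(0,255,0))): cv2.polylines(a,[((w-[x0,y0])*6+3).astype(int).reshape(-1,1,2)],True,c,1)
    save(c_+'14z',a)
E
```

```text
12.2667 [ 555.884 -263.356  208.735] [ 3.131 -0.005  2.876] [-0.25  -0.071 -0.98 ] [-0.659  0.157  0.113  1.536  0.008 -0.394]
lean 0.3683588026778897 z err 0.06271861960194444 x err 0.056577501942043876 mid [ 571.151 -267.961  186.685] d world [-1.054 -0.908 -2.05 ] d tool cm [ 0.077 -0.118  0.204] yaw err deg -0.049705076794773574
[ 0.004 -0.004  0.001  0.002  0.002  0.   ] 0.3292339601379199
```

View pics/scene14z.png

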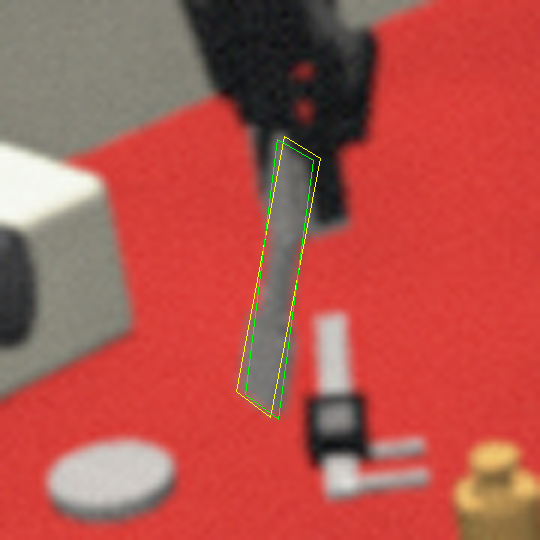

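View pics/side14z.png

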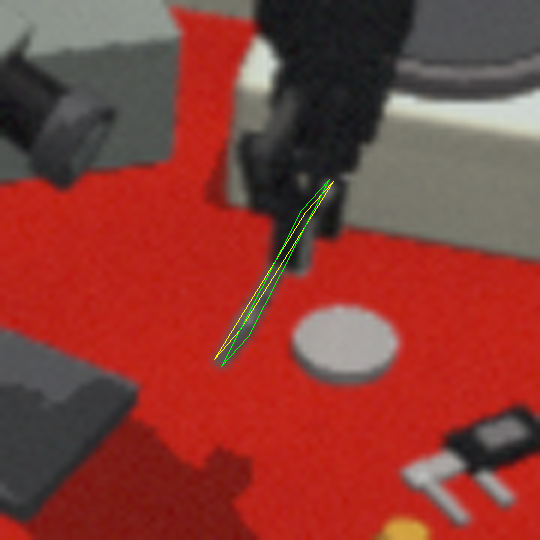

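```bash
python3 -c "
from bench import *
print(hand_in())"
```

```text
the job is handed in; nothing more can be done
None
```

The dog-bone bar is being held still in front of the inspection camera and the job is handed in, at about 12.3 s of the 38 s allowed. No verdict was reported.

**What I did**
- I pinched the grey bar waisted on both sides across its upper tab and lifted it until about 6 mm was left in the slot.
- The tool can't be tilted by command, so I tipped the bar in the jaws against the slot walls at a lower grip. I then set the grip to 90 N, lifted it clear and carried it to the lens axis.

**Last checks**
- **Position:** by my model, the middle of the waist is about 2.5 mm from the point 120 mm in front of the lens (limit 18 mm).
- **Angles:** face and length are each about 0.06 rad off (limit 0.15). The camera's tilt came out at about 0.305 rad. The model puts the bar's lean at 0.37 rad, while the scene picture suggests nearer 0.33.
- **Pictures:** the outline I drew for the bar fits it in both the scene and side views.
- **Hold:** the joints were still and the gripper stayed closed on the bar. The measured force was about 1 N.
- **Surroundings:** the other two bars are still in their slots in the later pictures. The camera looks untouched, and nothing touches the rack or the stand.

**What went wrong or disagreed**
- The first closing was too high and the tool had tilted slightly. I opened, re-centred and gripped again.
- Longer moves drifted by up to about 25 mm in height. I corrected this along the way.
- An early fit of the camera tilt gave 0.35 rad. The better fit using the camera body, also checked in the side view, gave 0.305.

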